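# Pull down the high drop-front hatch with a hook pole

## Task

Lift the hook pole from its stand, drop its hook through behind the bar of the eye on top of the grey parts cabinet's shut hatch, and with the hook swing the hatch steadily all the way down to level, without letting it fall. Then unhook and lay the pole back in both notches of the stand it came from, hook hanging down. Do not touch the hatch with the gripper or arm, and leave everything else as it stands.

Things in the scene. Friction and masses are not known exactly. Their poses are not given: they have to be found in the camera images.
- cabinet: Grey fixed cabinet, 160 deep (x) x 240 wide (y) x 285 high. Origin on the bench under the middle of its front face; x points into it, away from the robot, z up. The hatch closes the front from 170 to 285 high. A blue crate (90 x 190 x 55 high) is fixed on the roof, its front 63 mm behind the cabinet's front face; the roof between is free.
- hatch_hinge (a point): Middle of the hatch's hinge line, which lies along the cabinet's y axis on its front face, 170 mm above the bench; axes as the cabinet's.
- hatch (a joint): Hatch angle in rad: 0 closed and upright, grows as its top edge swings towards the robot and down, 1.57 fully down and level (stop). Starts 0 to 0.12. Friction hinge: it stays where it is left and needs about 3 N at the eye to move; no spring, no latch.
- hatch_eye (a point): Middle of the bar of the steel eye standing up from the hatch's top edge; at angle 0 it is 145 mm above and 7 mm in front of the hinge. Axes turn with the hatch (at 0: the cabinet's). Arch in the hatch's plane, 8 mm round bar, top straight for 28 mm along y; opening 36 wide, 29 high between bar and hatch edge. Hatch panel: aluminium, 222 wide, 112 high, 10 thick.
- hook_pole: Light wooden handle 20 x 20 mm square along x, from x = -87 to +77; then an 8 mm steel rod on the same axis to x = 130, bent square down (-z) into a finger ending 28 mm below the axis. Origin on the handle's axis; starts within 10 mm of the stand's middle, finger down, axis 75 mm above the bench. About 0.14 kg.
- hook_tip (a point): Lower end of the hook pole's finger, at x = 130, z = -28 mm in the pole's frame.
- stand_a: Hook pole's fixed dark wood stand: base 160 x 90 x 12, two uprights 14 thick at x = +-60 with open notches along x: floor 65 high, about 30 wide, flaring to about 40 at 87 high. Free between the uprights. Origin on the bench, middle of the base. The pole lies along the stand's x axis, hook end to +x (away from the robot).
- stand_b: A second stand, the same, holding the push stick. The two stands lie left and right of the sanding board, either way round.
- push_stick: Wooden stick, same handle as the hook pole's, with a straight 14 mm round wooden end (to x = 130) and no hook. Leave alone.
- sanding_board: Fixed dark wooden board, 150 x 170 x 28 high, in front of the cabinet; origin at the middle of its underside.
- sanding_block: Loose cork sanding block 50 x 80 x 40 high lying on the board; origin at the middle of its underside. Leave alone.
- oil_bottle: Loose amber bottle, 58 diameter, 200 high, to the left or right of the cabinet's front; origin at its foot. Leave alone.
- wax_tin: Loose steel tin, 72 diameter, 100 high, on the other side; origin at its foot. Leave alone.

How it is judged:
By the outcome, as a careful person would: the job done as asked, in the order asked, and still so for the second after the job is handed in, with the robot touching nothing.
It also fails if it takes over 59 s, if anything falls off the work surface, if the arm or the gripper's body presses on something with over 40 N, if the wrist force passes 120 N, or if a joint passes its speed limit or range.

## Robot

A 7-joint arm with a two-finger parallel gripper is mounted at the origin on the work surface. World frame = base frame: x ahead of the robot, y to its left, z up, the work surface at z = 0. Lengths are in m, angles in rad, forces in N, time in s.
With the tool pointing down it reaches from about 0.35 to 0.9 m from the base axis. Payload 8.1 kg.
Tool frame: the origin (TCP) lies at the very end of the fingers, on their centre line; the grasp point (between the pads) lies 19 mm behind it (arm.tcp_to_grasp is the distance from the TCP to the grasp point, in m); z points along the fingers, y is the line along which they close (so a half turn about z gives the same grasp; the last joint's range is limited). The gripper opens to 92 mm and grips with 3 to 60 N. Pads are 19 mm wide; open, the fingers measure 130 mm over their backs; the gripper's body (75 mm by 190 mm) begins 47 mm behind the grasp point.
Start: joints at [1.099, 0.434, 0.025, 1.573, -0.012, 1.134, -0.075], TCP at [0.225, -0.583, 0.206] pointing down, gripper open.
Joint ranges: [-2.62, 2.62], [-0.44, 2.09], [-1.27, 1.32], [0.08, 2.57], [-1.32, 4.46], [0.12, 2], [-2.74, 2.74]. Speed limits (rad/s): [2.22, 2.22, 3.01, 3.01, 3.14, 3.14, 3.14].

## Interface

Orientations are given as a rotation vector (axis times angle).
In Python, from cell import arm, optics, order gives the robot as it stands (arm), with the cameras (optics) and the job (order).
- The arm moves only by the shell command python3 nudge.py 'ROWS' [FORCE]. ROWS is a JSON list of rows, 1 to 10 of them, each of 5 numbers: dx, dy, dz in m, then a turn about the tool's z in rad, then the opening from 0.0 (shut) to 1.0 (fully open); each row shifts and turns the commanded pose from where the row before left it, along the tool's axes as they then stand; what a row does not reach is not made up. A row lasts 1/10 s, in which the tool goes at most 0.05 m and 0.15 rad, less where a joint would pass 70% of its speed; a pose out of reach is approached as far as the arm can. The fingers move at their own pace and stop on an object; FORCE is the grip in N (left out, the last holds). Time passes only in rows, so rows that do not move let the fingers close. It prints the time, the measured TCP pose, the force, the opening and the grip force at its end.
- arm.observe(): the state, without advancing time (a new reading comes with each control period).
- optics.get_image(name): name is "side" or "top" or "wrist"; returns a dict with "image" (480x640x3 uint8, blue, green, red), "fx", "fy", "cx", "cy" (pixels), "cam_to_world" (4x4, takes a point from camera to world coordinates); the wrist camera has in their place "mount" (4x4, takes a point from camera to tool coordinates, whose origin is the TCP and whose axes are the flange's). Camera axes: x right, y down, z forward; pixel columns grow to the right and rows downward; lengths in m; the calibration is good to about 2 mm. A picture is of the moment at which its call begins: read the wrist's pose just before it. There is no depth.
- order.sign_off(): hands the job in; it is judged then, once.
The state is a dict: "clock": time; "joints": joint angles; "dq": joint speeds; "joint_efforts": joint torques, N m; "position": TCP position; "ee_rot": TCP orientation; "force": force on the tool from outside, world axes, zero at the start; "ft_torque": the same for the moment, N m; "width": opening from 0.0 (shut) to 1.0 (fully open); "gripper_force": force on a finger pad.
Only numpy, scipy, OpenCV 4.12 (cv2) and the standard library are available. Lean on these libraries where they do the work, as an engineer would, in place of code of your own. Each camera call takes 0.05 s, during which the arm holds its last target. There are 200 camera calls.

## Working session

There is one attempt and no reset: what is moved stays moved. The work goes in short steps, Python scripts to look and compute and a shell command to move; the robot and the scene stay as the last step left them, time stands still between calls to the robot, and variables do not carry over. Pictures are saved under pics/ and viewed, at most 10 in all, crops included, and the job is handed in when it is done.

```bash
ls; mkdir -p pics; python3 - <<'E'
from cell import arm, optics, order
import cv2,numpy as np
for n in ("side","top"):
    d=optics.get_image(n); cv2.imwrite(f"pics/{n}0.png",d["image"]); print(n,d["fx"],d["fy"],d["cx"],d["cy"]);print(np.round(d["cam_to_world"],4).tolist())
s=arm.observe(); print({k:np.round(v,3).tolist() for k,v in s.items()}, arm.tcp_to_grasp)
E
```

```text
cell.py
nudge.py
pics
side 459.837015782095 459.837015782095 319.5260797885807 240.37452622144357
[[-0.8118, -0.3527, 0.4653, 0.1321], [-0.5836, 0.5172, -0.6261, 0.5975], [-0.0198, -0.7798, -0.6257, 0.8206], [0.0, 0.0, 0.0, 1.0]]
top 517.1853476447774 517.1853476447774 312.91583905155954 232.8814467539858
[[0.0046, -0.9912, 0.132, 0.4316], [-0.9998, -0.0018, 0.0211, 0.0014], [-0.0206, -0.1321, -0.991, 1.2164], [0.0, 0.0, 0.0, 1.0]]
{'clock': 0.1, 'joints': [1.099, 0.435, 0.025, 1.574, -0.012, 1.134, -0.075], 'dq': [0.001, -0.002, 0.001, -0.003, -0.0, 0.0, -0.001], 'joint_efforts': [0.003, -66.913, 0.988, -31.515, -0.06, 0.037, 0.0], 'position': [0.225, -0.583, 0.206], 'ee_rot': [-3.087, -0.576, 0.001], 'force': [0.174, 0.19, -0.251], 'ft_torque': [0.003, -0.065, -0.02], 'gripper_force': 0.0, 'width': 1.001} 0.0188
```

View pics/top0.png

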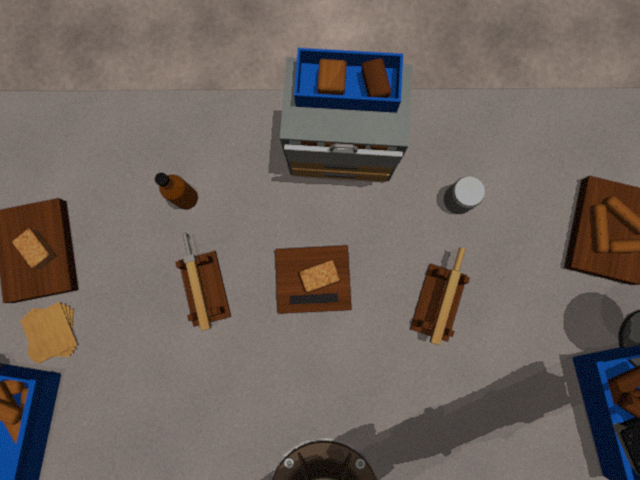

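View pics/side0.png

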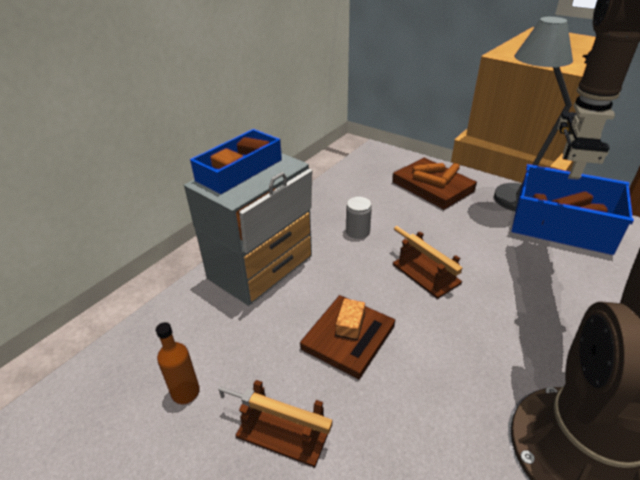

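Top view: the hook pole is in the left stand, with its hook at about (187,240) and the handle from (190,255) to (206,328). The hatch eye is at about (343,147). In the side view the eye is at (278,182) and the hook at (222,393). Next I'll measure.

```bash
cat > h.py <<'E'
import cv2,numpy as np
from scipy.spatial.transform import Rotation as R
from cell import arm, optics, order
def shot(name,save=None):
    s=arm.observe(); d=optics.get_image(name)
    if "mount" in d:
        T=np.eye(4);T[:3,:3]=R.from_rotvec(s["ee_rot"]).as_matrix();T[:3,3]=s["position"]; d["M"]=T@np.array(d["mount"])
    else: d["M"]=np.array(d["cam_to_world"])
    if save: cv2.imwrite(f"pics/{save}.png",d["image"])
    return d
def ray(d,p):
    v=d["M"][:3,:3]@np.array([(p[0]-d["cx"])/d["fx"],(p[1]-d["cy"])/d["fy"],1]); return d["M"][:3,3],v/np.linalg.norm(v)
def onz(d,p,z):
    o,v=ray(d,p); return o+v*(z-o[2])/v[2]
def tri(*dp):
    A=np.zeros((3,3));b=np.zeros(3)
    for d,p in dp:
        o,v=ray(d,p);P=np.eye(3)-np.outer(v,v);A+=P;b+=P@o
    x=np.linalg.solve(A,b); return x,[round(1000*np.linalg.norm(np.cross(x-ray(d,p)[0],ray(d,p)[1])),1) for d,p in dp]
def proj(d,X):
    c=np.linalg.inv(d["M"])@np.append(X,1); return np.array([d["fx"]*c[0]/c[2]+d["cx"],d["fy"]*c[1]/c[2]+d["cy"]])
def blobs(img,lo,hi,amin=60):
    m=cv2.inRange(cv2.cvtColor(img,cv2.COLOR_BGR2HSV),lo,hi)
    cs,_=cv2.findContours(m,cv2.RETR_EXTERNAL,cv2.CHAIN_APPROX_NONE)
    return [c for c in cs if cv2.contourArea(c)>amin]
E
python3 - <<'E'
from h import *
t=shot("top");s=shot("side")
for n,d,p in (("top",t,(200,295)),("side",s,(290,413))): print(n,cv2.cvtColor(d["image"],cv2.COLOR_BGR2HSV)[p[1],p[0]])
for n,d,box in (("top",t,(150,220,250,360)),("side",s,(200,360,350,470))):
    x0,y0,x1,y1=box
    for c in blobs(d["image"][y0:y1,x0:x1],(14,90,110),(28,255,255)):
        r=cv2.minAreaRect(c); print(n,np.round(cv2.boxPoints(r)+[x0,y0],1).tolist())
        if n=="top":
            for z in(.085,): print([np.round(onz(d,p+np.array([x0,y0]),z),3).tolist() for p in cv2.boxPoints(r)])
a=cv2.resize(t["image"][130:200,270:420],None,fx=5,fy=5,interpolation=2)
b=cv2.resize(s["image"][160:260,190:330],None,fx=5,fy=5,interpolation=2)
c=cv2.resize(np.hstack([a,np.zeros((350,10,3),np.uint8)]),(640,294));b=cv2.resize(b,(420,300))
o=np.zeros((600,640,3),np.uint8);o[:294]=c;o[300:,:420]=b;cv2.imwrite("pics/eye.png",o)
E
```

```text
top [ 16 147 167]
side [ 18 147 229]
top [[184.8, 262.4], [193.9, 260.3], [209.4, 328.3], [200.3, 330.4]]
[[0.516, 0.307, 0.085], [0.521, 0.287, 0.085], [0.374, 0.248, 0.085], [0.369, 0.268, 0.085]]
side [[248.1, 402.7], [252.1, 390.9], [332.9, 418.6], [328.9, 430.3]]
```

View pics/eye.png

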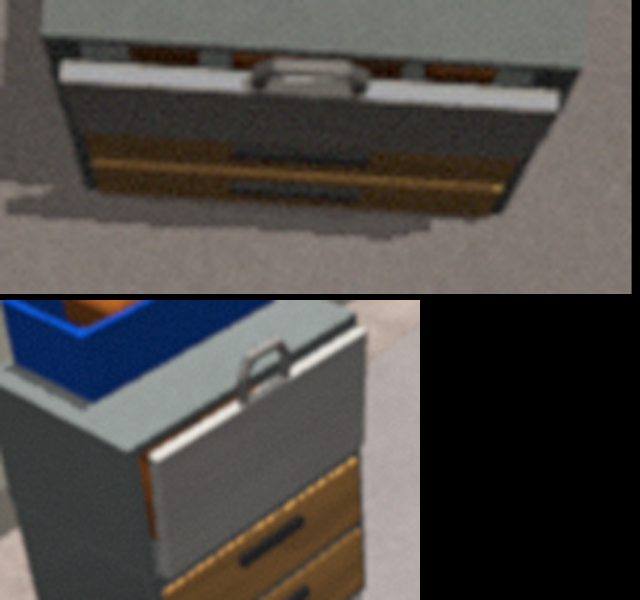

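The crop shows the hatch slightly ajar, so the eye sits forward of the roof edge. The eye bar's middle is at top ≈ (344,146) and side ≈ (278,175). The hatch's top corners are at top (284,147)/(402,154) and side (241,214)/(312,170).

```bash
python3 - <<'E'
from h import *
t=shot("top");s=shot("side")
for a,b in (((344.1,145.7),(278.3,175.3)),((284.2,147.1),(240.7,214)),((402.5,153.8),(311.7,170))):
    x,e=tri((t,a),(s,b)); print(np.round(x,4),e)
# handle: ends' mid-points (rear end, front end) of top-face-ish outlines
print(tri((t,(204.8,329.3)),(s,(330.5,424.5))),tri((t,(189,255)),(s,(250,396.8))))
o=arm.observe();print(R.from_rotvec(o["ee_rot"]).as_matrix().round(3).tolist())
w=shot("wrist");print(np.round(w["mount"],3).tolist(),w["fx"])
E
```

```text
[ 0.708  -0.0351  0.3183] [np.float64(0.8), np.float64(0.8)]
[0.7185 0.0758 0.2785] [np.float64(0.0), np.float64(0.0)]
[ 0.7036 -0.1454  0.2797] [np.float64(1.6), np.float64(1.6)]
(array([0.37117479, 0.25821675, 0.08498837]), [np.float64(0.3), np.float64(0.3)]) (array([0.52860336, 0.29720961, 0.07796201]), [np.float64(5.4), np.float64(5.4)])
[[0.933, 0.36, -0.0], [0.36, -0.933, 0.0], [-0.0, -0.001, -1.0]]
[[0.0, -0.958, -0.288, 0.079], [1.0, 0.0, 0.0, 0.0], [-0.0, -0.288, 0.958, -0.177], [0.0, 0.0, 0.0, 1.0]] 334.30229581246357
```

```bash
python3 nudge.py '[[0.028,-0.036,-0.002,0,1],[0.028,-0.036,-0.002,0,1],[0.028,-0.036,-0.002,0,1],[0.028,-0.036,-0.002,0,1],[0.028,-0.036,-0.002,0,1],[0.028,-0.036,-0.002,0,1],[0.028,-0.036,-0.002,0,1],[0.028,-0.036,-0.002,0,1],[0.028,-0.036,-0.002,0,1],[0.028,-0.036,-0.002,0,1]]'
python3 nudge.py '[[0.026,-0.036,-0.002,0,1],[0.026,-0.036,-0.002,0,1],[0.026,-0.036,-0.002,0,1],[0.026,-0.036,-0.002,0,1],[0.026,-0.036,-0.002,0,1],[0.026,-0.036,-0.002,0,1],[0.026,-0.036,-0.002,0,1],[0.026,-0.036,-0.002,0,1],[0,0,0,0.108,1],[0,0,0,0,1]]'
python3 - <<'E'
from h import *
w=shot("wrist","w1");o=arm.observe();M=R.from_rotvec(o["ee_rot"]).as_matrix();print(o["position"].round(4) if hasattr(o["position"],"round") else o["position"],M[:,0].round(4))
print(proj(w,[.486,.2886,.085]),proj(w,[.581,.313,.047]))
t=shot("top")
for c in blobs(t["image"][150:230,130:230],(0,120,40),(15,255,255)): print(cv2.boundingRect(c),cv2.minEnclosingCircle(c))
print("bottle",onz(t,(186,196),.05),onz(t,(163,180),.2))
E
```

```text
clock: 1.35
position: [0.3569, -0.1445, 0.2267]
ee_rot: [3.088, 0.575, 0.001]
force: [0.6, -0.4, 0.3]
width: 0.998
gripper_force: 0.0
clock: 2.35
position: [0.4468, 0.1985, 0.2421]
ee_rot: [-3.115, -0.409, 0.001]
force: [-0.6, -0.4, -1.1]
width: 0.998
gripper_force: 0.0
[0.4467 0.1973 0.2421] [ 9.656e-01  2.601e-01 -6.000e-04]
[241.5959389  155.34314728] [244.50053381  52.16378946]
(30, 25, 37, 34) ((48.66914367675781, 42.09293746948242), 19.638349533081055)
bottle [0.67231294 0.31971207 0.05      ] [0.67430355 0.32677502 0.2       ]
```

View pics/w1.png

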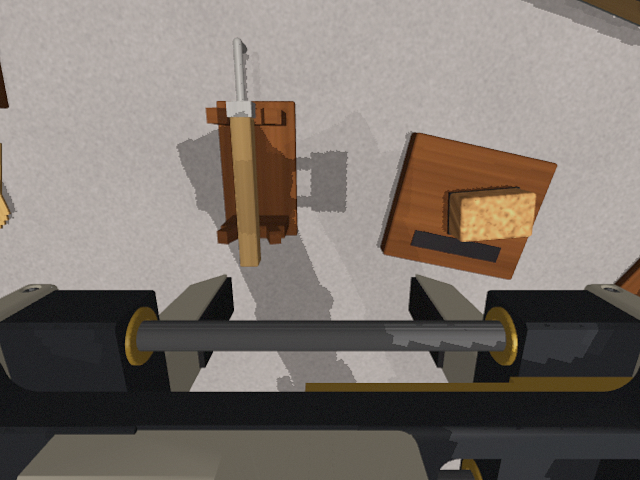

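Wrist view: the handle runs from (250,265) up to the ferrule at (240,108), with the hook end at (239,42). I'll move above it and measure from two places.

```bash
cat > m.py <<'E'
from h import *
def hp(w,x0,x1):
    I=w["image"][:270]; cs=blobs(I[:,x0:x1],(12,60,100),(28,190,255),800)
    c=max(cs,key=lambda c:cv2.minAreaRect(c)[1][0]*0+cv2.arcLength(c,True)); r=cv2.boxPoints(cv2.minAreaRect(c))+[x0,0]
    return r[np.argsort(r[:,1])]
E
python3 - <<'E'
from m import *
w=shot("wrist");r=hp(w,215,275);print(r.round(1).tolist());np.savez("a.npz",M=w["M"],r=r)
print([onz(w,p,.085).round(4).tolist() for p in r])
E
python3 nudge.py '[[0.018,-0.026,0,0,1],[0.018,-0.026,0,0,1],[0,-0.026,0,0,1],[0,0,0,0,1],[0,0,0,0,1]]'
python3 - <<'E'
from m import *
w=shot("wrist","w2");r=hp(w,270,370);print(r.round(1).tolist());a=np.load("a.npz");v=dict(w);v["M"]=a["M"]
print([onz(w,p,.085).round(4).tolist() for p in r],w["M"][:,3])
print("tri front-mid",tri((w,r[:2].mean(0)),(v,a["r"][:2].mean(0))),"rear",tri((w,r[2:].mean(0)),(v,a["r"][2:].mean(0))))
o=arm.observe();print(o["position"],R.from_rotvec(o["ee_rot"]).as_matrix()[:,0])
E
```

```text
[[247.6, 114.7], [226.9, 116.1], [257.6, 264.8], [236.9, 266.2]]
[[0.524, 0.2883, 0.085], [0.5177, 0.3068, 0.085], [0.3782, 0.2478, 0.085], [0.3709, 0.2689, 0.085]]
clock: 3.0
position: [0.4616, 0.2811, 0.2422]
ee_rot: [3.114, 0.41, -0.0]
force: [0.1, -0.3, 0.5]
width: 0.998
gripper_force: 0.0
[[310.8, 132.5], [359.1, 134.1], [306.2, 268.9], [354.6, 270.5]]
[[0.5389, 0.3113, 0.085], [0.5494, 0.2663, 0.085], [0.402, 0.281, 0.085], [0.4137, 0.2302, 0.085]] [0.53767405 0.30139187 0.41956372 1.        ]
tri front-mid (array([0.53223699, 0.28927904, 0.12358519]), [np.float64(11.2), np.float64(11.2)]) rear (array([0.4049642 , 0.25645673, 0.11772655]), [np.float64(14.8), np.float64(14.8)])
[0.46194548 0.28042109 0.24227617] [ 9.66300211e-01  2.57417744e-01 -8.95506160e-05]
```

View pics/w2.png

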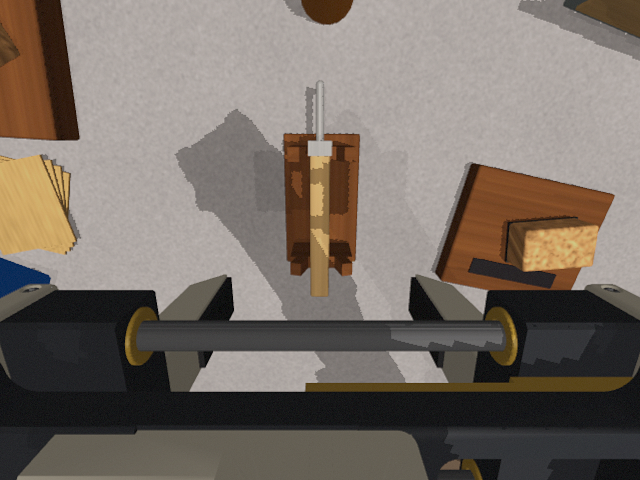

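The pole lies centred at column 320, parallel to the tool's x. The ferrule joint is at row 156 and the rear end at row 296. The mask clipped in this view, so I'm triangulating from these readings.

```bash
python3 - <<'E'
from m import *
w=shot("wrist");a=np.load("a.npz");v=dict(w);v["M"]=a["M"]
print("front",tri((w,(320,156)),(v,(237.3,115.5))),"rear",tri((w,(319.5,296)),(v,(247.3,265.8))))
print([onz(w,p,.085).round(4).tolist() for p in((320,156),(319.5,296))])
E
```

```text
front (array([0.52071176, 0.29641772, 0.08937889]), [np.float64(0.1), np.float64(0.1)]) rear (array([0.37434334, 0.25824975, 0.08446658]), [np.float64(0.3), np.float64(0.3)])
[[0.5204, 0.2964, 0.085], [0.3749, 0.2583, 0.085]]
```

```bash
python3 nudge.py '[[0.028,-0.001,0.03,0,1],[0,0,0.035,0,1],[0,0,0.035,0,1],[0,0,0.035,0,1],[0,0,0.03,0,1],[0,0,0.02,0,1],[0,0,0,0,1],[0,0,0,0,1]]' 60
python3 nudge.py '[[0,0,0,0,0],[0,0,0,0,0],[0,0,0,0,0],[0,0,0,0,0],[0,0,0,0,0],[0,0,0,0,0]]' 60
```

```text
clock: 3.9
position: [0.489, 0.2893, 0.0579]
ee_rot: [3.115, 0.407, 0.0]
force: [-0.2, -0.8, -0.2]
width: 0.997
gripper_force: 0.0
clock: 4.5
position: [0.4884, 0.2902, 0.0574]
ee_rot: [3.115, 0.408, 0.0]
force: [0.3, 0.9, -0.3]
width: 0.527
gripper_force: 0.0
```

```bash
python3 nudge.py '[[0,0,0,0,0],[0,0,0,0,0],[0,0,0,0,0],[0,0,0,0,0],[0,0,0,0,0],[0,0,0,0,0]]' 60
```

```text
clock: 5.1
position: [0.4884, 0.2901, 0.0573]
ee_rot: [3.115, 0.408, -0.0]
force: [0.1, 0.1, -0.4]
width: 0.208
gripper_force: 60.0
```

```bash
python3 nudge.py '[[0,0,-0.015,0,0],[0,0,-0.035,0,0],[0,0,-0.05,0,0],[0,0,-0.05,0,0],[0,0,-0.05,0,0],[0,0,-0.05,0,0],[0,0,-0.04,0,0],[0,0,0,0.109,0],[0,0,0,0.109,0],[0,0,0,0.109,0]]'
python3 nudge.py '[[0.014,0.044,0,0,0],[0.014,0.044,0,0,0],[0.014,0.044,0,0,0],[0.014,0.044,0,0,0],[0.014,0.044,0,0,0],[0.014,0.044,0,0,0],[0.014,0.044,0,0,0],[0,0,0,0,0],[0,0,0,0,0]]'
python3 - <<'E'
from m import *
w=shot("wrist","w3");np.savez("b.npz",M=w["M"]);o=arm.observe();print(o["position"],R.from_rotvec(o["ee_rot"]).as_matrix()[:,0])
print(proj(w,[.708,-.035,.318]))
E
```

```text
clock: 6.1
position: [0.4879, 0.2902, 0.3487]
ee_rot: [-3.139, 0.11, -0.001]
force: [-0.8, -0.8, -1.6]
width: 0.205
gripper_force: 60.0
clock: 7.0
position: [0.5655, -0.0246, 0.3479]
ee_rot: [-3.139, 0.108, 0.0]
force: [-1.0, 0.7, -0.7]
width: 0.21
gripper_force: 60.0
[ 0.56540842 -0.02290011  0.34799814] [ 9.97828987e-01 -6.58580724e-02  1.62698002e-04]
[322.02170756  12.06970688]
```

View pics/w3.png

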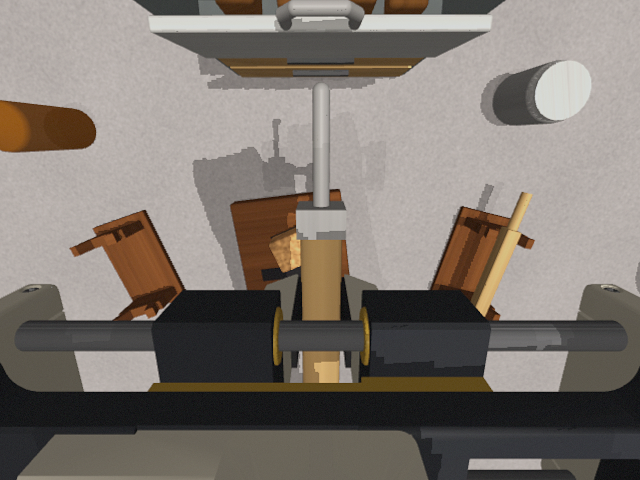

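The hatch edge is level in the image, so the heading is aligned. The eye arch is centred at column 320.5 with its bar at row ~9. The hook's outer end is at (321,83), in line with the eye. I'll move closer for a second view.

```bash
python3 nudge.py '[[0.02,0,0,0,0],[0.02,0,0,0,0],[0,0,0,0,0],[0,0,0,0,0]]'
python3 - <<'E'
from m import *
w=shot("wrist","w4");a=np.load("b.npz");v=dict(w);v["M"]=a["M"];o=arm.observe();p=np.array(o["position"]);A=R.from_rotvec(o["ee_rot"]).as_matrix()
print(p,A[:,0]);print("hook end in tool",A.T@(onz(w,(321,83),p[2]+.018)-p),"bar proj",proj(w,[.708,-.035,.318]))
cv2.imwrite("pics/w4c.png",cv2.resize(w["image"][0:120,240:400],None,fx=5,fy=5,interpolation=2))
E
```

```text
clock: 7.45
position: [0.6053, -0.0242, 0.3474]
ee_rot: [-3.139, 0.099, 0.001]
force: [0.3, 0.2, -2.0]
width: 0.212
gripper_force: 60.0
[ 0.60509561 -0.02460002  0.3475841 ] [ 9.97963269e-01 -6.37902236e-02 -3.47915524e-04]
hook end in tool [ 0.10135929 -0.00031313 -0.01803508] bar proj [328.24757698  91.94675946]
```

View pics/w4c.png

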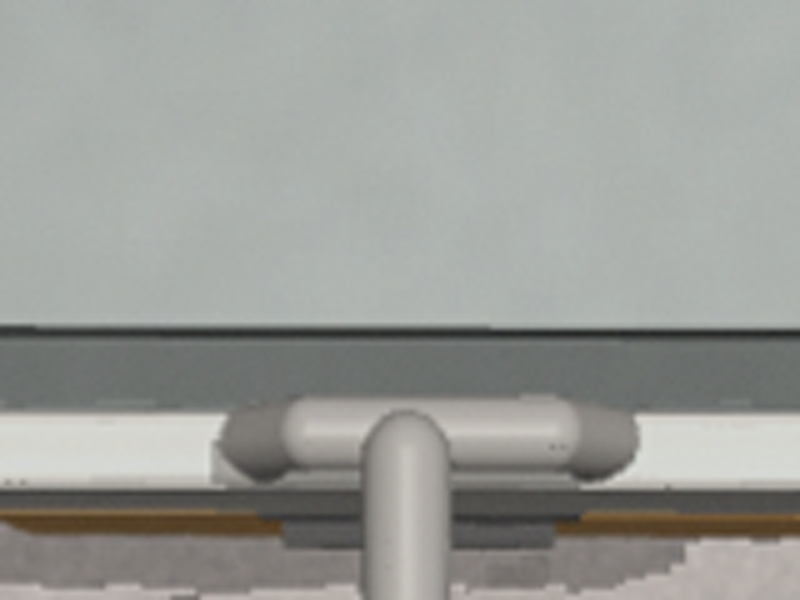

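Close crop: the bar runs from x = 290 to 575, so its middle is at full-image (326.4,86.6). The hook end is at (321,83), about 3 mm left of the bar's middle.

```bash
python3 - <<'E'
from m import *
w=shot("wrist");t=shot("top");s=shot("side");v=dict(w);v["M"]=np.load("b.npz")["M"];o=arm.observe();p=np.array(o["position"]);A=R.from_rotvec(o["ee_rot"]).as_matrix()
for x in (tri((w,(326.4,86.6)),(v,(320.7,9))),tri((w,(326.4,86.6)),(s,(278.3,175.3))),tri((w,(326.4,86.6)),(s,(278.3,175.3)),(t,(344.1,145.7)),(v,(320.7,9)))):
    print(x, "tool:",A.T@(x[0]-p))
print(p)
E
```

```text
(array([ 0.71145923, -0.03460039,  0.31172553]), [np.float64(0.1), np.float64(0.1)]) tool: [0.10665548 0.00199854 0.03610348]
(array([ 0.70949202, -0.03553169,  0.31748581]), [np.float64(1.6), np.float64(1.6)]) tool: [0.10475517 0.00305624 0.03034256]
(array([ 0.70922601, -0.03491686,  0.31787047]), [np.float64(1.5), np.float64(1.8), np.float64(0.4), np.float64(0.6)]) tool: [0.10444974 0.00246008 0.0299578 ]
[ 0.60514949 -0.02564477  0.3477933 ]
```

```bash
python3 nudge.py '[[0.012,0.0025,0,0,0],[0.011,0,0,0,0],[0,0,0,0,0],[0,0,0,0,0]]'
python3 - <<'E'
from m import *
w=shot("wrist","w5");o=arm.observe();p=np.array(o["position"]);A=R.from_rotvec(o["ee_rot"]).as_matrix()
v=dict(w)
T=np.eye(4);T[:3,:3]=R.from_rotvec([-3.139,.099,.001]).as_matrix();T[:3,3]=[.6051,-.0253,.3477];v["M"]=T@np.array(w["mount"])
print("roof edge",onz(v,(326,66.6),.285));print(p,A[:,0],"tool->bar",A.T@(np.array([.710,-.035,.3155])-p),proj(w,[.710,-.035,.3155]))
cv2.imwrite("pics/w5c.png",cv2.resize(w["image"][40:200,220:420],None,fx=4,fy=3.75,interpolation=2))
E
```

```text
clock: 8.05
position: [0.6284, -0.03, 0.3471]
ee_rot: [-3.14, 0.104, 0.001]
force: [-0.6, -0.4, -1.1]
width: 0.209
gripper_force: 60.0
roof edge [ 0.7268884  -0.03632145  0.285     ]
[ 0.62819274 -0.03002771  0.34721857] [ 9.97824478e-01 -6.59249549e-02 -4.59483029e-04] tool->bar [ 0.08197166 -0.00042683  0.03168097] [320.0734682  131.18682339]
```

View pics/w5c.png

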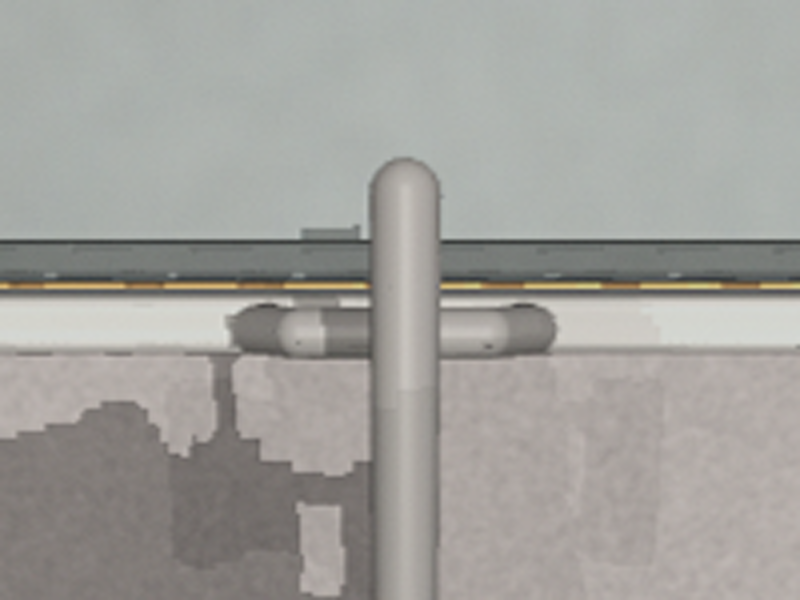

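The rod crosses over the bar near its middle (bar col ≈ 318, rod col ≈ 321), with the hook end well behind the bar. Lowering now.

```bash
python3 nudge.py '[[0,0,0.01,0,0],[0,0,0.01,0,0],[0,0,0.01,0,0],[0,0,0.0095,0,0],[0,0,0,0,0],[0,0,0,0,0]]'
python3 nudge.py '[[-0.003,0,0,0,0],[-0.002,0,0,0,0],[0,0,0,0,0]]'
```

```text
clock: 8.7
position: [0.6284, -0.0304, 0.3076]
ee_rot: [3.14, -0.104, -0.001]
force: [0.1, -0.3, -0.9]
width: 0.211
gripper_force: 60.0
clock: 9.0
position: [0.6234, -0.0299, 0.3084]
ee_rot: [3.14, -0.104, 0.001]
force: [0.0, 0.2, -0.9]
width: 0.204
gripper_force: 60.0
```

```bash
python3 - <<'E'
import numpy as np
th=np.linspace(.06,1.57,31);u=(th-.06)/1.51
X=-(7*np.cos(th)+145*np.sin(th))+1+3*u; Z=145*np.cos(th)-7*np.sin(th)+2.5-2.5*u
X=np.round((X-X[0])*2)/2;Z=np.round((Z-Z[0])*2)/2
for i in range(30): print(i,np.diff(X)[i],-np.diff(Z)[i],X[i+1],Z[i+1])
E
```

```text
0 -7.0 1.0 -7.0 -1.0
1 -7.0 1.5 -14.0 -2.5
2 -7.0 2.0 -21.0 -4.5
3 -7.0 2.0 -28.0 -6.5
4 -7.0 2.5 -35.0 -9.0
5 -6.5 2.5 -41.5 -11.5
6 -6.5 3.5 -48.0 -15.0
7 -6.5 3.5 -54.5 -18.5
8 -6.0 3.5 -60.5 -22.0
9 -6.0 4.5 -66.5 -26.5
10 -6.0 4.0 -72.5 -30.5
11 -5.5 5.0 -78.0 -35.5
12 -5.5 5.0 -83.5 -40.5
13 -5.0 5.0 -88.5 -45.5
14 -4.5 5.5 -93.0 -51.0
15 -4.5 6.0 -97.5 -57.0
16 -4.5 6.0 -102.0 -63.0
17 -4.0 6.0 -106.0 -69.0
18 -3.5 6.5 -109.5 -75.5
19 -3.0 6.5 -112.5 -82.0
20 -3.0 7.0 -115.5 -89.0
21 -2.5 6.5 -118.0 -95.5
22 -2.5 7.0 -120.5 -102.5
23 -2.0 7.5 -122.5 -110.0
24 -1.5 7.0 -124.0 -117.0
25 -1.0 7.0 -125.0 -124.0
26 -1.0 7.5 -126.0 -131.5
27 -0.5 7.5 -126.5 -139.0
28 0.0 7.5 -126.5 -146.5
29 0.0 7.0 -126.5 -153.5
```

```bash
python3 nudge.py '[[-0.007,0,0.001,0,0],[-0.007,0,0.0015,0,0],[-0.007,0,0.002,0,0],[-0.007,0,0.002,0,0],[-0.007,0,0.0025,0,0]]'
```

```text
clock: 9.5
position: [0.5881, -0.0276, 0.299]
ee_rot: [3.14, -0.104, 0.001]
force: [1.3, 0.1, -0.1]
width: 0.207
gripper_force: 60.0
```

```bash
python3 - <<'E'
from m import *
w=shot("wrist","w6");o=arm.observe();print(o["force"],o["position"])
E
```

```text
[ 0.15849604  0.27943854 -1.97973706] [ 0.58687511 -0.02751473  0.29857563]
```

View pics/w6.png

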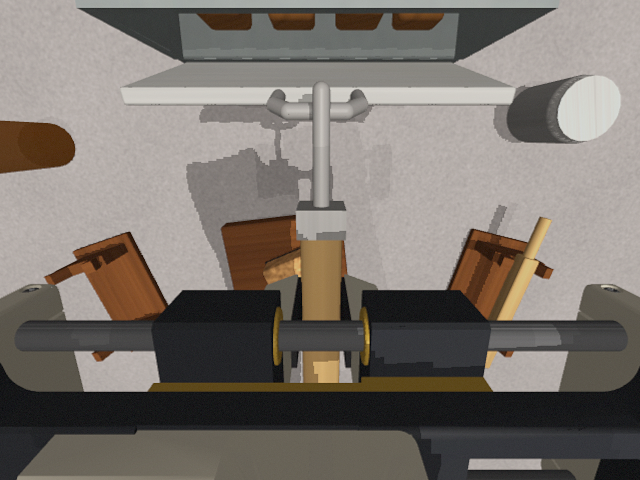

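The hook (320,90) is in the eye and the hatch is swinging open. Continuing.

```bash
python3 nudge.py '[[-0.0065,0,0.0025,0,0],[-0.0065,0,0.0035,0,0],[-0.0065,0,0.0035,0,0],[-0.006,0,0.0035,0,0],[-0.006,0,0.0045,0,0],[-0.006,0,0.004,0,0],[-0.0055,0,0.005,0,0],[-0.0055,0,0.005,0,0],[-0.005,0,0.005,0,0],[-0.0045,0,0.0055,0,0]]'
```

```text
clock: 10.55
position: [0.5303, -0.0239, 0.2564]
ee_rot: [3.14, -0.104, 0.0]
force: [2.4, -0.8, -0.2]
width: 0.207
gripper_force: 60.0
```

```bash
python3 nudge.py '[[-0.0045,0,0.006,0,0],[-0.0045,0,0.006,0,0],[-0.004,0,0.006,0,0],[-0.0035,0,0.0065,0,0],[-0.003,0,0.0065,0,0],[-0.003,0,0.007,0,0],[-0.0025,0,0.0065,0,0]]'
```

```text
clock: 11.25
position: [0.5052, -0.0221, 0.2116]
ee_rot: [3.14, -0.104, -0.001]
force: [-0.9, -0.8, 2.0]
width: 0.203
gripper_force: 60.0
```

Forces are about 3 N, as expected. Finishing the swing.

```bash
python3 nudge.py '[[-0.0025,0,0.007,0,0],[-0.002,0,0.0075,0,0],[-0.0015,0,0.007,0,0],[-0.001,0,0.007,0,0],[-0.001,0,0.0075,0,0],[-0.0005,0,0.0075,0,0],[0,0,0.007,0,0]]'
```

```text
clock: 11.95
position: [0.4972, -0.0216, 0.1611]
ee_rot: [3.14, -0.104, -0.0]
force: [-1.2, 0.1, -0.5]
width: 0.21
gripper_force: 60.0
```

```bash
python3 nudge.py '[[0,0,0.004,0,0],[0,0,0.003,0,0],[0,0,0,0,0]]'
python3 - <<'E'
from m import *
w=shot("wrist");s=shot("side");cv2.imwrite("pics/c7.png",np.vstack([cv2.resize(w["image"][:270],(640,270)),cv2.resize(s["image"][140:320,160:480],(560,315))[:, :560].copy() if 0 else cv2.copyMakeBorder(cv2.resize(s["image"][140:320,160:480],(560,315)),0,0,0,80,0)]))
o=arm.observe();print(o["force"],o["position"])
E
```

```text
clock: 12.25
position: [0.4972, -0.0216, 0.1545]
ee_rot: [-3.14, 0.104, 0.001]
force: [-0.2, 0.3, 0.1]
width: 0.205
gripper_force: 60.0
[ 0.19682324  0.06812819 -0.13328822] [ 0.4974226  -0.02161496  0.15490566]
```

View pics/c7.png

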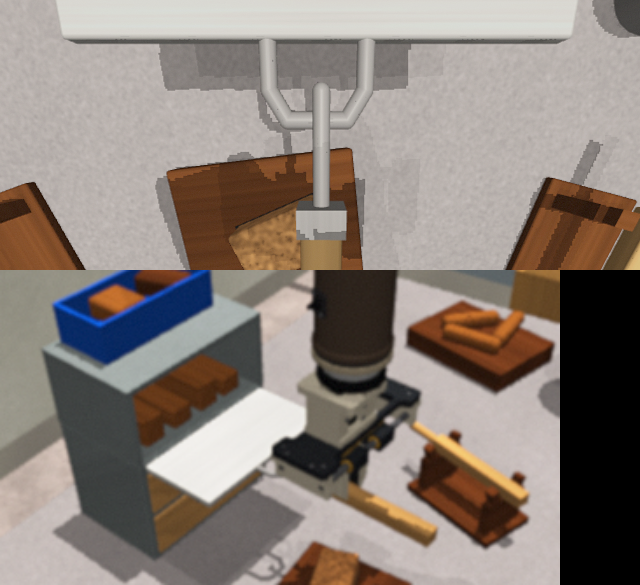

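The hatch is almost level and the hook sits centred in the loop. Pressing gently until the stop.

```bash
python3 nudge.py '[[0,0,0.0015,0,0],[0,0,0,0,0]]'; python3 nudge.py '[[0,0,0.0015,0,0],[0,0,0,0,0]]'
```

```text
clock: 12.55
position: [0.4975, -0.0216, 0.1534]
ee_rot: [3.14, -0.104, 0.001]
force: [1.0, -0.5, 0.2]
width: 0.203
gripper_force: 60.0
clock: 12.75
position: [0.4975, -0.0216, 0.1518]
ee_rot: [-3.14, 0.104, -0.001]
force: [0.1, -0.0, 0.7]
width: 0.205
gripper_force: 60.0
```

```bash
python3 nudge.py '[[0,0,0.0015,0,0],[0,0,0,0,0]]'; python3 nudge.py '[[0,0,0.0015,0,0],[0,0,0,0,0]]'; python3 - <<'E'
from m import *
w=shot("wrist");o=arm.observe();print(o["force"],o["position"],[shot("side") and arm.observe()["force"][2] for _ in range(3)])
I=cv2.cvtColor(w["image"],cv2.COLOR_BGR2GRAY)
# hook end row (pitch check) & hatch edge
c=I[60:110,318:325].mean(1); print(c.round().astype(int).tolist())
E
```

```text
clock: 12.95
position: [0.4974, -0.0216, 0.1503]
ee_rot: [3.14, -0.104, 0.0]
force: [0.2, -0.1, 1.2]
width: 0.207
gripper_force: 60.0
clock: 13.15
position: [0.4973, -0.0216, 0.1488]
ee_rot: [3.14, -0.104, 0.0]
force: [-0.9, -0.1, 3.6]
width: 0.207
gripper_force: 60.0
[-0.78683191 -0.47128934  3.23890351] [ 0.49737246 -0.02159844  0.1489107 ] [np.float64(3.526067791948734), np.float64(2.2978107148143536), np.float64(3.596401389577296)]
[120, 120, 119, 118, 117, 116, 116, 117, 118, 120, 120, 119, 120, 120, 119, 121, 128, 130, 130, 128, 127, 150, 161, 168, 174, 177, 180, 184, 186, 188, 188, 188, 188, 188, 188, 189, 188, 188, 188, 188, 188, 188, 188, 188, 188, 188, 188, 188, 188, 188]
```

```bash
python3 nudge.py '[[0,0,0.0015,0,0],[0,0,0,0,0]]'; python3 nudge.py '[[0,0,0.0015,0,0],[0,0,0,0,0]]'; python3 - <<'E'
from m import *
s=shot("side");t=shot("top")
for n,d in(("side",s),("top",t)):
    print([shot and arm.observe()["force"][2].round(2)])
    for c in blobs(d["image"][120:330],(0,0,190),(180,30,255),150):
        print(n,[(p+[0,120]).tolist() for p in cv2.approxPolyDP(c,4,True)[:,0]])
E
```

```text
clock: 13.55
position: [0.4972, -0.0216, 0.1472]
ee_rot: [3.14, -0.104, -0.0]
force: [-0.6, -0.2, 3.2]
width: 0.209
gripper_force: 60.0
clock: 13.75
position: [0.4972, -0.0216, 0.1456]
ee_rot: [3.14, -0.104, -0.0]
force: [-1.4, 0.5, 3.7]
width: 0.204
gripper_force: 60.0
[np.float64(3.4)]
side [[318, 316], [299, 315], [283, 329], [308, 329]]
side [[265, 329], [242, 313], [228, 319], [188, 290], [204, 278], [201, 263], [109, 329], [153, 329], [162, 320], [173, 329]]
side [[459, 171], [475, 178], [477, 188], [511, 181], [465, 167]]
side [[334, 164], [311, 181], [310, 208], [244, 252], [280, 272], [331, 233], [334, 219], [328, 209], [339, 198]]
side [[388, 146], [382, 203], [402, 213], [401, 227], [422, 230], [433, 246], [450, 257], [459, 255], [463, 284], [449, 300], [430, 298], [391, 266], [394, 259], [388, 252], [392, 247], [398, 250], [402, 237], [389, 232], [384, 243], [372, 247], [368, 267], [407, 290], [407, 302], [400, 305], [340, 273], [324, 293], [327, 298], [330, 293], [353, 297], [359, 288], [382, 300], [380, 307], [427, 316], [448, 329], [597, 327], [599, 259], [506, 238], [507, 228], [477, 225], [465, 212], [470, 197], [443, 213], [389, 183], [395, 168], [425, 156]]
[np.float64(3.4)]
```

```bash
python3 - <<'E'
from m import *
w=shot("wrist","w8");s=shot("side","s8");t=shot("top","t8")
# rod width at row 150 (pitch => nearer camera) and ferrule front edge row, tip row
for n in("w3","w5","w6","w8"):
    I=cv2.cvtColor(cv2.imread(f"pics/{n}.png"),cv2.COLOR_BGR2GRAY).astype(int)
    print(n,"col321 rows70-90",I[70:92,319:324].mean(1).astype(int).tolist(),"ferr",np.abs(np.diff(I[195:215,312]))
      .argmax()+195, "front/rear ferr",I[198:210,305].tolist())
o=arm.observe();p=np.array(o["position"]);A=R.from_rotvec(o["ee_rot"]).as_matrix()
for dz in(0,.005,.01): print(dz,proj(w,p+A@np.array([.1014-dz*.0,0,-.018-dz])))
m=cv2.inRange(cv2.cvtColor(w["image"][:270],cv2.COLOR_BGR2HSV),(0,0,195),(180,30,255))
for c in cv2.findContours(m,0,2)[0]:
    if cv2.contourArea(c)>1500: print("wr",cv2.approxPolyDP(c,4,True)[:,0].tolist())
m=cv2.inRange(cv2.cvtColor(s["image"][220:290,225:300],cv2.COLOR_BGR2HSV),(0,0,205),(180,30,255))
for c in cv2.findContours(m,0,2)[0]:
    if cv2.contourArea(c)>100: print("sd",(cv2.approxPolyDP(c,2,True)[:,0]+[225,220]).tolist())
E
```

```text
w3 col321 rows70-90 [78, 88, 89, 89, 85, 56, 61, 110, 115, 116, 120, 125, 124, 149, 161, 168, 173, 177, 180, 185, 189, 189] ferr 209 front/rear ferr [88, 89, 90, 81, 77, 75, 77, 77, 75, 74, 75, 90]
w5 col321 rows70-90 [179, 179, 179, 178, 179, 179, 179, 178, 178, 178, 178, 172, 136, 143, 157, 165, 170, 174, 177, 182, 185, 186] ferr 209 front/rear ferr [122, 111, 108, 69, 74, 74, 73, 75, 76, 72, 74, 89]
w6 col321 rows70-90 [136, 135, 137, 135, 135, 135, 135, 137, 136, 134, 130, 124, 145, 157, 164, 171, 175, 177, 182, 187, 188, 188] ferr 210 front/rear ferr [166, 165, 139, 72, 74, 77, 76, 77, 78, 76, 75, 72]
w8 col321 rows70-90 [119, 120, 120, 119, 121, 127, 129, 127, 126, 141, 156, 166, 172, 177, 181, 183, 187, 190, 191, 191, 191, 191] ferr 212 front/rear ferr [55, 80, 88, 89, 88, 85, 86, 87, 87, 88, 88, 88]
0 [320.83328857  82.26020319]
0.005 [320.83342628  80.41843645]
0.01 [320.83357366  78.44736799]
wr [[43, 0], [51, 30], [581, 30], [589, 2]]
sd [[299, 220], [288, 221], [244, 252], [280, 272], [299, 257]]
```

```bash
python3 - <<'E'
from m import *
w=shot("wrist");s=shot("side")
x,e=tri((w,(51,30)),(s,(280,272)));print("free corner",x,e)
# hinge-side corner on side view, on vertical line under expectation: cabinet axes
xc=np.array([.9977,-.067,0]);d=x+xc*.112
for dz in(-.006,-.003,0,.003,.006): print(dz,proj(s,d+[0,0,dz]))
for l in(.100,.108,.112): print(l,proj(s,x+xc*l))
print(arm.observe()["force"],"hook bar z est", arm.observe()["position"][2]+.010+.0085)
E
```

```text
free corner [0.62336263 0.07855346 0.16996989] [np.float64(0.7), np.float64(0.7)]
-0.006 [243.25381267 252.5802576 ]
-0.003 [243.08653321 251.54722602]
0 [242.91863642 250.51038212]
0.003 [242.75011887 249.46970476]
0.006 [242.58097712 248.42517265]
0.1 [246.66489576 252.68078354]
0.108 [244.1624088  251.23096366]
0.112 [242.91863642 250.51038212]
[-2.64460116  0.65030961  2.92119476] hook bar z est 0.16428836108297748
```

```bash
cat > e.py <<'E'
from m import *
def edge():
    w=shot("wrist");I=cv2.cvtColor(w["image"],cv2.COLOR_BGR2GRAY).astype(float)
    g=-np.diff(I[15:50,150:250].mean(1)); k=g.argmax(); print("edge row",15.5+(g[k-1:k+2]*np.arange(k-1,k+2)).sum()/g[k-1:k+2].sum(),"pred fixed",proj(w,[.6234,.0386,.170])[1],arm.observe()["force"][2],arm.observe()["position"][2])
edge()
E
python3 e.py; python3 nudge.py '[[0,0,0.002,0,0],[0,0,0.002,0,0],[0,0,0,0,0]]'|sed -n '1,2p;4p'; python3 e.py
```

```text
edge row 33.61078129969257 pred fixed 24.133224653497393 3.2670310435340917 0.14579847266217938
clock: 14.45
position: [0.4972, -0.0216, 0.1415]
force: [-1.2, 0.3, 3.4]
edge row 30.577798244663562 pred fixed 20.655057614852325 3.3421517656136124 0.14161139301213943
```

The hatch edge stays put while the pole pivots in the grip, so the hatch is on its stop. Unhooking straight up.

```bash
python3 nudge.py '[[0,0,-0.008,0,0],[0,0,-0.008,0,0],[0.003,0,-0.003,0,0],[0,0,0,0,0]]'|sed -n '1,2p;4p'; python3 - <<'E'
from m import *
w=shot("wrist");I=cv2.cvtColor(w["image"],cv2.COLOR_BGR2GRAY).astype(float)
for r in (55,100,115,125,135): print(r,I[r,255:390:5].astype(int).tolist())
print(I[70:140,321].astype(int).tolist());print(I[30:140,298].astype(int).tolist())
E
```

```text
clock: 14.9
position: [0.5012, -0.0219, 0.1616]
force: [1.4, 0.2, -1.2]
55 [76, 79, 165, 195, 150, 81, 79, 83, 83, 84, 84, 85, 79, 79, 79, 79, 83, 80, 82, 85, 83, 167, 191, 152, 90, 83, 80]
100 [173, 124, 135, 188, 175, 129, 183, 178, 167, 176, 144, 131, 155, 194, 176, 131, 177, 167, 171, 181, 142, 179, 180, 168, 186, 181, 176]
115 [177, 146, 127, 181, 160, 195, 173, 100, 180, 173, 171, 130, 155, 194, 174, 150, 171, 167, 122, 172, 189, 158, 176, 179, 177, 173, 178]
125 [178, 172, 132, 127, 178, 149, 185, 176, 173, 172, 126, 127, 156, 191, 174, 138, 174, 174, 179, 180, 143, 173, 171, 177, 177, 183, 179]
135 [178, 184, 174, 153, 146, 111, 115, 145, 144, 144, 116, 105, 155, 191, 174, 138, 145, 144, 134, 132, 170, 169, 169, 178, 178, 180, 174]
[118, 118, 119, 116, 116, 118, 121, 120, 126, 151, 163, 170, 176, 179, 184, 189, 193, 197, 200, 199, 199, 199, 199, 198, 199, 198, 198, 199, 198, 198, 199, 198, 198, 198, 198, 198, 197, 198, 198, 196, 196, 197, 197, 196, 196, 198, 196, 196, 196, 196, 195, 196, 195, 196, 195, 195, 194, 195, 195, 195, 195, 194, 194, 194, 195, 195, 194, 194, 194, 194]
[213, 213, 213, 214, 214, 214, 213, 212, 213, 214, 215, 218, 218, 216, 217, 214, 213, 213, 215, 212, 200, 193, 182, 157, 117, 84, 81, 93, 123, 121, 118, 117, 115, 114, 115, 119, 124, 124, 123, 124, 122, 119, 118, 115, 115, 116, 118, 118, 117, 118, 117, 116, 117, 116, 116, 114, 116, 115, 116, 117, 115, 116, 115, 115, 131, 175, 172, 173, 173, 174, 175, 177, 175, 173, 169, 168, 166, 169, 168, 168, 169, 169, 169, 171, 170, 170, 173, 181, 182, 183, 174, 132, 148, 163, 169, 173, 179, 185, 194, 198, 185, 176, 170, 163, 157, 145, 124, 122, 176, 175]
```

```bash
python3 nudge.py '[[0,0,-0.01,0,0],[0,0,-0.015,0,0],[0,0,-0.03,0,0],[0,0,-0.04,0,0],[0,0,-0.04,0,0],[0,0,-0.01,0,0],[0,0,0,0,0]]'|sed -n '1,2p;4p'; python3 - <<'E'
from m import *
w=shot("wrist","w9");s=shot("side")
m=cv2.inRange(cv2.cvtColor(s["image"][220:290,225:300],cv2.COLOR_BGR2HSV),(0,0,205),(180,30,255))
for c in cv2.findContours(m,0,2)[0]:
    if cv2.contourArea(c)>100: print("sd",(cv2.approxPolyDP(c,2,True)[:,0]+[225,220]).tolist())
E
```

```text
clock: 15.65
position: [0.5011, -0.0216, 0.3076]
force: [-0.0, -0.3, -2.0]
sd [[299, 220], [288, 221], [245, 253], [280, 272], [299, 257]]
```

```bash
python3 nudge.py '[[-0.005,-0.044,0,0,0],[-0.005,-0.044,0,0,0],[-0.005,-0.044,0,0,0],[-0.005,-0.044,0,0,0],[-0.005,-0.044,0,0,0],[-0.005,-0.044,0,0,0],[-0.003,-0.046,0,0,0],[0,0,0,-0.109,0],[0,0,0,-0.109,0],[0,0,0,-0.109,0]]'>/dev/null;python3 nudge.py '[[0,0,0,0,0],[0,0,0,0,0]]'; python3 - <<'E'
from m import *
w=shot("wrist","w10");o=arm.observe();p=np.array(o["position"]);A=R.from_rotvec(o["ee_rot"]).as_matrix()
print("heading err(rad)",np.arctan2(A[1,0],A[0,0])-2*np.arctan(.408/3.115),"tool move",A.T@(np.array([.4886,.2899,.0573])-p))
E
```

```text
clock: 16.95
position: [0.4875, 0.2892, 0.3044]
ee_rot: [3.115, 0.403, -0.004]
force: [-0.2, 0.3, -1.3]
width: 0.204
gripper_force: 60.0
heading err(rad) -0.002878753042071691 tool move [ 0.00156186 -0.0004646   0.24744952]
```

```bash
python3 nudge.py '[[0.0015,-0.0005,0.03,-0.003,0],[0,0,0.05,0,0],[0,0,0.05,0,0],[0,0,0.04,0,0],[0,0,0.03,0,0],[0,0,0.012,0,0],[0,0,0,0,0]]'|sed -n '1,4p'
python3 nudge.py '[[0,0,0.005,0,0],[0,0,0.005,0,0],[0,0,0,0,0]]'|sed -n '1,4p'
```

```text
clock: 17.7
position: [0.4884, 0.2898, 0.0925]
ee_rot: [3.113, 0.411, -0.004]
force: [0.4, 0.7, -1.0]
clock: 18.0
position: [0.4896, 0.2907, 0.0843]
ee_rot: [-3.114, -0.412, -0.002]
force: [-0.1, -0.9, -1.2]
```

```bash
python3 nudge.py '[[0,0,0.005,0,0],[0,0,0.004,0,0],[0,0,0,0,0]]'|sed -n '1,4p'
python3 nudge.py '[[0,0,0.004,0,0],[0,0,0,0,0]]'|sed -n '1,4p'; python3 - <<'E'
from m import *
w=shot("wrist","w11");I=cv2.cvtColor(w["image"],cv2.COLOR_BGR2GRAY).astype(int)
print(I[70:92,319:324].mean(1).astype(int).tolist());o=arm.observe();print(o["position"],o["force"])
E
```

```text
clock: 18.3
position: [0.489, 0.2903, 0.0743]
ee_rot: [3.114, 0.413, -0.001]
force: [0.9, -0.3, -1.5]
clock: 18.5
position: [0.489, 0.2904, 0.0704]
ee_rot: [3.114, 0.413, -0.001]
force: [0.2, 0.1, -1.8]
[183, 182, 181, 180, 180, 179, 181, 175, 146, 141, 158, 169, 174, 179, 183, 186, 189, 192, 193, 193, 193, 193]
[0.4890564  0.29044066 0.07053086] [-0.18448655  0.20968375 -2.37756834]
```

```bash
python3 nudge.py '[[0,0,0.003,0,0],[0,0,0.002,0,0],[0,0,0,0,0]]' 20|sed -n '1,6p'
python3 nudge.py '[[0,0,0.002,0,0],[0,0,0.002,0,0],[0,0,0,0,0]]' 12|sed -n '1,6p'
python3 nudge.py '[[0,0,0.002,0,0],[0,0,0.001,0,0],[0,0,0,0,0]]' 12|sed -n '1,6p'
```

```text
clock: 18.85
position: [0.489, 0.2904, 0.0655]
ee_rot: [3.114, 0.413, -0.001]
force: [-0.5, -0.3, -1.8]
width: 0.216
gripper_force: 20.0
clock: 19.15
position: [0.4892, 0.2906, 0.0616]
ee_rot: [3.114, 0.413, -0.0]
force: [0.3, -0.4, -0.5]
width: 0.217
gripper_force: 12.0
clock: 19.45
position: [0.4892, 0.2905, 0.0587]
ee_rot: [3.114, 0.413, -0.0]
force: [0.7, 0.6, -0.5]
width: 0.217
gripper_force: 12.0
```

```bash
python3 nudge.py '[[0,0,0.001,0,0],[0,0,0,0,0],[0,0,0,0,0]]' 5|sed -n '1,6p'
python3 nudge.py '[[0,0,0,0,0.3],[0,0,0,0,0.4],[0,0,0,0,0.5],[0,0,0,0,0.7],[0,0,0,0,1],[0,0,0,0,1],[0,0,0,0,1],[0,0,0,0,1]]'|sed -n '1,6p'
python3 - <<'E'
from m import *
w=shot("wrist","w12");I=cv2.cvtColor(w["image"],cv2.COLOR_BGR2GRAY).astype(int)
print(I[70:92,319:324].mean(1).astype(int).tolist(),I[120,300:342].tolist())
E
```

```text
clock: 19.75
position: [0.4891, 0.2905, 0.0577]
ee_rot: [3.114, 0.413, -0.0]
force: [0.2, 0.8, -0.7]
width: 0.219
gripper_force: 5.0
clock: 20.55
position: [0.4892, 0.2906, 0.0578]
ee_rot: [3.114, 0.413, 0.0]
force: [0.3, -0.2, 0.7]
width: 0.859
gripper_force: 0.0
[181, 180, 180, 180, 179, 179, 180, 180, 181, 183, 184, 179, 146, 144, 160, 169, 176, 180, 183, 189, 193, 193] [131, 132, 131, 131, 133, 133, 132, 128, 178, 185, 184, 186, 152, 119, 135, 151, 162, 168, 175, 183, 195, 204, 200, 190, 182, 179, 172, 165, 152, 126, 163, 171, 170, 170, 171, 173, 174, 173, 173, 172, 173, 173]
```

The tip row is back at 82.5, so the pole has settled level. Backing off and comparing with the first images.

```bash
python3 nudge.py '[[0,0,0,0,1],[0,0,0,0,1],[0,0,-0.02,0,1],[0,0,-0.05,0,1],[0,0,-0.05,0,1],[0,0,-0.05,0,1],[-0.028,0,-0.03,0,1],[-0.05,0,-0.05,0,1],[0,0,0,0,1]]'|sed -n '1,6p'
python3 - <<'E'
from m import *
w=shot("wrist","w13");s=shot("side","s13");t=shot("top","t13")
c=blobs(w["image"][:280,270:370],(12,60,100),(28,190,255),500)
for k in c: print("wr",(cv2.boxPoints(cv2.minAreaRect(k))+[270,0]).round(1).tolist())
for n,d,(x0,y0,x1,y1) in (("top",t,(150,220,250,360)),("side",s,(200,360,350,470))):
    for c in blobs(d["image"][y0:y1,x0:x1],(14,90,110),(28,255,255)): print(n,np.round(cv2.boxPoints(cv2.minAreaRect(c))+[x0,y0],1).tolist())
for n,d in(("top",t),("side",s)):
    D=cv2.absdiff(d["image"],cv2.imread(f"pics/{n}0.png")).max(2); m=cv2.morphologyEx((D>45).astype(np.uint8),cv2.MORPH_OPEN,np.ones((3,3)))
    print(n,[cv2.boundingRect(c) for c in cv2.findContours(m,0,2)[0] if cv2.contourArea(c)>15])
m=cv2.inRange(cv2.cvtColor(s["image"][200:290,225:340],cv2.COLOR_BGR2HSV),(0,0,205),(180,30,255))
for c in cv2.findContours(m,0,2)[0]:
    if cv2.contourArea(c)>100: print("hatch sd",(cv2.approxPolyDP(c,2,True)[:,0]+[225,200]).tolist())
m=cv2.inRange(cv2.cvtColor(t["image"][140:240,260:420],cv2.COLOR_BGR2HSV),(0,0,195),(180,30,255))
for c in cv2.findContours(m,0,2)[0]:
    if cv2.contourArea(c)>100: print("hatch top",(cv2.approxPolyDP(c,2,True)[:,0]+[260,140]).tolist())
E
```

```text
clock: 21.5
position: [0.4257, 0.276, 0.2983]
ee_rot: [-3.111, -0.418, -0.01]
force: [-0.1, 0.5, -0.9]
width: 1.0
gripper_force: 0.0
wr [[315.0, 107.0], [359.0, 107.0], [359.0, 250.0], [315.0, 250.0]]
top [[197.4, 315.6], [205.9, 313.5], [209.4, 327.6], [200.9, 329.8]]
side [[246.3, 406.0], [251.4, 391.1], [332.2, 418.5], [327.1, 433.4]]
top [(356, 459, 10, 10), (613, 418, 27, 51), (609, 407, 7, 8), (603, 383, 6, 7), (361, 362, 208, 118), (71, 277, 6, 13), (187, 268, 19, 48), (38, 250, 10, 12), (0, 248, 268, 232), (51, 241, 6, 9), (351, 214, 12, 7), (330, 213, 11, 7), (312, 212, 11, 6), (292, 210, 11, 7), (272, 177, 8, 4), (286, 156, 109, 59), (349, 144, 54, 13), (333, 144, 9, 6), (284, 144, 45, 8)]
side [(522, 450, 7, 12), (220, 426, 307, 54), (320, 422, 11, 6), (269, 400, 40, 20), (635, 367, 5, 6), (556, 202, 8, 5), (537, 199, 8, 4), (569, 172, 13, 7), (559, 97, 54, 68), (505, 64, 135, 351), (579, 0, 61, 97), (213, 0, 341, 355)]
hatch sd [[316, 227], [334, 230], [339, 226], [339, 221], [321, 212]]
```

```bash
python3 nudge.py '[[-0.021,0.039,0,0,1],[-0.021,0.039,0,0,1],[-0.021,0.039,0,0,1],[-0.021,0.039,0,0,1],[-0.021,0.039,0,0,1],[-0.021,0.039,0,0,1],[-0.021,0.039,0,0,1],[-0.021,0.039,0,0,1],[-0.021,0.039,0,0,1],[-0.021,0.039,0,0,1]]'|sed -n '1,2p'
python3 nudge.py '[[-0.021,0.039,0.005,0,1],[-0.021,0.039,0.005,0,1],[-0.021,0.039,0.005,0,1],[-0.021,0.039,0.005,0,1],[-0.021,0.039,0.005,0,1],[-0.021,0.039,0.005,0,1],[-0.021,0.039,0.005,0,1],[-0.021,0.039,0.005,0,1],[-0.021,0.039,0.005,0,1],[0,0,0,0,1]]'|sed -n '1,4p'
python3 - <<'E'
from m import *
s=shot("side","s14");t=shot("top","t14")
for n,d,(x0,y0,x1,y1) in (("top",t,(150,220,250,360)),("side",s,(200,360,350,470))):
    for c in blobs(d["image"][y0:y1,x0:x1],(14,90,110),(28,255,255)): print(n,np.round(cv2.boxPoints(cv2.minAreaRect(c))+[x0,y0],1).tolist())
for n,d in(("top",t),("side",s)):
    D=cv2.absdiff(d["image"],cv2.imread(f"pics/{n}0.png")).max(2); m=cv2.morphologyEx((D>45).astype(np.uint8),cv2.MORPH_OPEN,np.ones((3,3)))
    print(n,[cv2.boundingRect(c) for c in cv2.findContours(m,0,2)[0] if cv2.contourArea(c)>12])
for n,d,(x0,y0,x1,y1) in(("side",s,(225,170,370,300)),("top",t,(260,140,420,240))):
  m=cv2.inRange(cv2.cvtColor(d["image"][y0:y1,x0:x1],cv2.COLOR_BGR2HSV),(0,0,200),(180,30,255))
  for c in cv2.findContours(m,0,2)[0]:
    if cv2.contourArea(c)>100: print("hatch",n,(cv2.approxPolyDP(c,2.5,True)[:,0]+[x0,y0]).tolist())
E
```

```text
clock: 22.65
position: [0.326, -0.1594, 0.292]
clock: 23.65
position: [0.2315, -0.5503, 0.2443]
ee_rot: [-3.114, -0.402, 0.009]
force: [-0.4, -0.8, 0.3]
top [[184.4, 262.3], [193.4, 260.2], [209.2, 327.8], [200.1, 329.9]]
side [[247.4, 402.7], [251.4, 391.1], [332.5, 418.6], [328.6, 430.2]]
top [(372, 467, 8, 13), (324, 437, 8, 4), (435, 436, 40, 18), (615, 434, 18, 38), (477, 432, 8, 4), (611, 413, 22, 12), (610, 409, 5, 5), (375, 402, 50, 30), (507, 399, 62, 26), (434, 392, 31, 13), (605, 391, 8, 15), (466, 381, 25, 13), (600, 372, 7, 10), (489, 369, 9, 6), (501, 366, 5, 5), (351, 214, 19, 9), (330, 213, 17, 10), (290, 210, 36, 11), (363, 206, 16, 8), (384, 196, 8, 9), (286, 157, 109, 53), (349, 144, 54, 13), (333, 144, 10, 6), (284, 144, 45, 8)]
side [(499, 380, 17, 46), (563, 351, 6, 21), (622, 333, 9, 39), (572, 315, 12, 24), (591, 301, 24, 7), (249, 266, 84, 67), (498, 252, 26, 115), (506, 247, 10, 5), (541, 246, 25, 141), (523, 245, 12, 7), (617, 240, 23, 65), (516, 240, 6, 5), (244, 207, 96, 68), (544, 200, 12, 5), (240, 185, 56, 55), (569, 172, 13, 7), (286, 169, 26, 17), (577, 153, 10, 18), (562, 137, 47, 32), (573, 126, 31, 13), (605, 111, 8, 4), (574, 93, 39, 18), (589, 87, 17, 4), (575, 86, 17, 11), (576, 58, 11, 19), (581, 31, 15, 24), (598, 30, 42, 66), (591, 0, 7, 9)]
hatch side [[342, 223], [307, 208], [245, 252], [280, 272]]
hatch side [[348, 200], [348, 204], [357, 209], [369, 205], [369, 200], [361, 196]]
```

```bash
python3 - <<'E'
from m import *
s=shot("side");t=shot("top")
m=cv2.inRange(cv2.cvtColor(t["image"][140:240,260:420],cv2.COLOR_BGR2HSV),(0,0,150),(180,40,255))
T=None
for c in cv2.findContours(m,0,2)[0]:
    if cv2.contourArea(c)>1500: print("top",(cv2.approxPolyDP(c,2.5,True)[:,0]+[260,140]).tolist())
S=[(280,272),(342,223),(307,208),(245,252)]
for z in(.163,.167,.17):
    P=[onz(s,p,z)for p in S];print(z,[round(np.linalg.norm(P[i]-P[i-1]),4) for i in range(4)],[proj(t,q).round(1).tolist() for q in P])
E
```

```text
top [[290, 158], [286, 207], [391, 214], [393, 164]]
0.163 [np.float64(0.1065), np.float64(0.2183), np.float64(0.1074), np.float64(0.2151)] [[289.2, 206.1], [394.9, 212.1], [395.6, 161.3], [292.9, 156.2]]
0.167 [np.float64(0.1059), np.float64(0.217), np.float64(0.1068), np.float64(0.2138)] [[287.5, 207.1], [393.0, 213.1], [393.7, 162.5], [291.2, 157.4]]
0.17 [np.float64(0.1054), np.float64(0.216), np.float64(0.1063), np.float64(0.2128)] [[286.3, 208.0], [391.5, 213.9], [392.3, 163.4], [289.9, 158.2]]
```

The hatch plane fits level to within about 2 mm, the pole is within 1 px of where it started, and nothing else has moved. Handing in.

```bash
python3 -c "
from cell import arm, optics, order
print(order.sign_off())"
```

```text
the job is handed in; nothing more can be done
None
```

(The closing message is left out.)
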